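# Hold open the heavy lid of the sample vault with its lever

### The arm

A 7-joint arm with a two-finger parallel gripper is mounted at the origin on the work surface. World frame = base frame: x ahead of the robot, y to its left, z up, the work surface at z = 0. Lengths are in m, angles in rad, forces in N, time in s.
With the tool pointing down it reaches from about 0.425 to 0.875 m from the base axis. Payload 4.7 kg.
Tool frame: the origin (TCP) lies at the very end of the fingers, on their centre line; the grasp point (between the pads) lies 19 mm behind it; x points along the fingers, y is the direction in which the jaws open and shut, and the axes are right-handed (so a half turn about x gives the same grasp; the last joint's range is limited). The gripper opens to 85 mm and grips with 20 to 120 N. Pads are 22 mm wide; open, the fingers measure 114 mm over their backs; the gripper's body (76 mm by 85 mm) begins 54 mm behind the grasp point. The pads swing forward as they close: fully open they stand 13 mm farther back than shut.
Start: joints at [-1.33, 0.321, -0.07, 1.45, 0.023, 1.371, -0.057], TCP at [0.146, 0.633, 0.231] pointing down, gripper open.
Joint ranges: [-2.86, 2.86], [-0.3, 2.09], [-1.38, 1.24], [0.06, 2.45], [-1.56, 4.7], [0.09, 2.05], [-2.69, 2.69]. Speed limits (rad/s): [2.57, 2.57, 3.14, 3.14, 3.14, 3.14, 3.14].

### API

Orientations are given as [roll, pitch, yaw] about the fixed x, y, z axes, in that order (R = Rz(yaw) Ry(pitch) Rx(roll)).
In Python, from cell import bot gives the robot as it stands.
- The arm moves only by the tool carry_out, never from a script. Its argument "steps" is a list of rows, each a list of 6 numbers: the shift along the world's x, y, z in units of 50 mm (1.0 is 50 mm), then the turn, a rotation vector about the world's x, y, z in units of 5 degrees (1.0 is 5 degrees). In form: [[dx, dy, dz, rx, ry, rz], ...]. A call has 1 to 8 rows; each row shifts and turns the commanded pose from where the row before left it; what a row does not reach is not made up. A row lasts 1/10 s, in which the tool goes at most 50 mm and 8.59 degrees, less where a joint would pass 70% of its speed; a pose out of reach is approached as far as the arm can. A call is refused whole if a number of a shift passes 1 or a number of a turn 1, either way. A call with a gripper value outside its range is refused whole. "claw" is the closure, from 0 (fully open) to 1 (shut), set as the call begins (left out, the last holds). The fingers move at their own pace and stop on an object; "force" is the grip in N (left out, the last holds). Time passes only in rows, so rows that do not move let the fingers close. It gives the time, the measured TCP pose, the force and the opening at its end, in the units of the state.
- bot.observe(): the state, without advancing time (a new reading comes with each control period).
- bot.get_image(name): name is "scene" or "top" or "wrist"; returns a dict with "frame" (420x560x3 uint8, red, green, blue), "mtx" (3x3 intrinsics, pixels), "dist_coeffs" ([k1, k2, p1, p2, k3] as OpenCV has them; the pictures are not rectified), "rvec" (rotation vector, rad) and "tvec" (3), from world to camera coordinates, as OpenCV has them. Camera axes: x right, y down, z forward; pixel columns grow to the right and rows downward; lengths in m; the calibration is good to about 2 mm. A picture is of the moment at which its call begins. There is no depth.
- bot.job_done(): hands the job in, once; it reports no verdict.
The state is a dict: "time_s": time; "joint_pos": joint angles; "dq": joint speeds; "effort": joint torques, N m; "tcp_pos": TCP position; "tool_rot": TCP orientation; "force": force on the tool from outside, world axes, zero at the start; "wrist_torque": the same for the moment, N m; "width": opening from 0.0 (shut) to 1.0 (fully open).
Only numpy, scipy, OpenCV 4.12 (cv2) and the standard library are available. Lean on these libraries where they do the work, as an engineer would, in place of code of your own. Each camera call takes 0.05 s, during which the arm holds its last target.

### The job

Open the bench-top sample vault and keep it open: push the yellow lock slide fully out from under the lever by its upright knob, then press the blue pad at the lever's long end down to its rubber stop, so that the short end raises the heavy steel lid. Finish while still pressing the pad down, with the lid held up. Use fingertips only: grip and lift nothing, leave the lever's pin seated in its fork, and leave the jar, beaker and vial where they stand.

Things in the scene. Friction and masses are not known exactly. Their poses are not given: they have to be found in the camera images.
- station: Fixed base of vault and lid lifter. Origin on the bench (z 0) straight below the lever's pin; x along the lever to the vault (long arm points to -x), z up. In this frame (mm): white vault x 100 to 250, y -80 to 80, 85 high; fork cheeks x -23 to 23, y +-14 to +-24, 109 high; base strip 50 wide, 8 high.
- lever: Loose aluminium bar, 24 mm wide, 14 thick, its 12 mm cross pin resting in the fork; 0.45 kg. Origin at the pin's centre, 95 mm up; axes as the station's at the start, when the long end (225 mm from the pin) slopes up 0.30 rad and the roller at the short end (80 mm) bears up on the lid's front edge. Pressed, it swings 0.58 rad about the pin, onto the stop. Let go, the lid pushes it back.
- lever_pad (a point): Centre of the top face of the blue pressing pad, 44 mm along the lever by 40 mm across, 200 mm from the pin. At the start about 168 mm above the bench and tilted 0.30 rad; fully pressed about 54 mm above the bench. Holding it down takes about 3 to 9 N when the lock is out.
- lock (a joint): Travel of the yellow lock slide in m: 0 to 0.008 at the start (its bar lies under the lever and stops it after a few mm), 0.05 fully out at its end stop. Slides along the station's -y, away from the lever, stays where it is left, takes about 3 N to push.
- lock_knob (a point): Top centre of the slide's upright yellow knob: 18 mm across, 42 tall, top 142 mm above the bench, standing on the slide's bar (top at 99.5 mm, 24 wide). At x -70, y -88 mm in the station frame when the lock is 0; between it and the lever's side are 67 mm free, where a fingertip can come down and push the knob outwards.
- lid (a joint): Opening angle in rad of the heavy steel lid (190 x 170 x 16 mm, about 3 kg) about its hinge at the vault's far edge: 0 shut, about 0.25 when the lever is fully down. Falls shut by its own weight.
- lid_edge (a point): Middle of the lid's front edge, above the lever's short end; 93 mm above the bench when shut.
- jar: White jar with red cap, 56 mm across, 85 mm high, standing; origin at the centre of its underside. Bystander.
- beaker: Glass beaker, 60 mm across, 80 mm high, standing; origin at the centre of its underside. Bystander.
- vial: Amber bottle, 36 mm across, 70 mm high, standing; origin at the centre of its underside. Bystander.
- lever_stop (a point): Top centre of the black rubber stop under the long arm, 150 mm from the pin, 40 mm above the bench, 32 x 28 mm: the lever lies on it when fully pressed.
- lock_pillar (a point): Top centre of the fixed grey pillar that carries the lock slide, 82 mm above the bench; 34 mm (station x) by 90 mm (station y); flat foot 80 x 110 mm, 8 high.

How it is judged:
On the way, in this order (a step that is already met when the one before it is completed fails the run):
1. the lock slide is pushed out (over 40 of 50 mm) with the lid still down (value of joint lock above 0.04 m and value of joint lid below 0.08 rad), for 0.1 s.
2. the lever raises the lid by more than 0.21 rad (value of joint lid above 0.21 rad and contact force between the fingers and lever above 1 N), for 0.3 s.
At the end, for the whole second after the job is handed in: The lock is out by more than 40 mm; the fingers still press on the lever (over 1 N) and so hold the lid open by 0.21 to 0.33 rad, at rest; the lever's pin is within 12 mm of its place in the fork (all of step 2 and value of joint lock above 0.04 m and value of joint lid below 0.33 rad and distance of lever from where it was at the start of the episode below 0.012 m and linear speed of lever below 0.05 m/s); the arm keeps its last pose, push and grip.
It fails at once if the lever is lifted out of or knocked off its fork (distance of lever from where it was at the start of the episode above 0.015 m).
It fails at once if the lid is flung open far beyond what the lever gives (value of joint lid above 0.4 rad).
It fails at once if the jar is lifted, shifted or tipped (distance of jar from where it was at the start of the episode above 0.025 m).
It fails at once if the beaker is lifted, shifted or tipped (distance of beaker from where it was at the start of the episode above 0.025 m).
It fails at once if the vial is lifted, shifted or tipped (distance of vial from where it was at the start of the episode above 0.025 m).
It also fails if it takes over 38 s, if anything falls off the work surface, if the arm or the gripper's body presses on something with over 40 N, if the wrist force passes 120 N, or if a joint passes its speed limit or range.

## Working session

There is one attempt and no reset: what is moved stays moved. The work goes in short steps, Python scripts to look and compute and a tool call to move; the robot and the scene stay as the last step left them, time stands still between calls to the robot, and variables do not carry over. Pictures are saved under pics/ and viewed, and the job is handed in when it is done.

Besides the shell and the picture viewer there is one more tool, called after "Call:" in YAML: its name, and indented under it one key for each argument. carry_out: Moves the arm, as the interface text tells. Its arguments: {"type":"object","properties":{"steps":{"type":"array"},"claw":{"type":"number"},"force":{"type":"number"}},"required":["steps"]}

```bash
mkdir -p pics; ls; python3 - <<'E'
from cell import bot
import cv2
print(bot.observe())
for n in ["scene","top","wrist"]:
    d=bot.get_image(n); cv2.imwrite(f"pics/{n}0.png",d["frame"][:,:,::-1])
    print(n,d["mtx"],d["dist_coeffs"],d["rvec"],d["tvec"])
E
```

```text
pics
{'time_s': 0.0, 'joint_pos': array([-1.32990655,  0.32185126, -0.07009411,  1.45168758,  0.02262005,
        1.37076977, -0.05691877]), 'dq': array([-4.04679474e-04,  1.45984345e-03,  3.42450761e-05,  8.21865764e-04,
        1.86318120e-03,  1.61461571e-03,  6.20771026e-04]), 'effort': array([-3.42122917e-05, -4.93594408e+01, -3.82218612e-01, -3.14326966e+01,
        1.30419628e-02,  1.17166774e-02,  1.56358612e-05]), 'tcp_pos': array([0.1460816 , 0.63282361, 0.2301989 ]), 'tool_rot': array([-1.51170418,  1.56886769, -1.73846897]), 'force': array([-0.03758715, -1.0832309 ,  0.61427847]), 'wrist_torque': array([ 0.00262353,  0.03000149, -0.0128896 ]), 'width': 1.0016123380113031}
scene [[519.34366572   0.         281.1945513 ]
 [  0.         519.34366572 213.59240639]
 [  0.           0.           1.        ]] [-0.17911069  0.          0.          0.          0.        ] [ 1.13020315  2.31325389 -1.05224147] [ 0.35225152 -0.20660661  1.51684999]
top [[442.44530772   0.         280.33279868]
 [  0.         442.44530772 219.6094218 ]
 [  0.           0.           1.        ]] [-0.08323749  0.          0.          0.          0.        ] [ 2.18325177 -2.13466241  0.14194727] [0.01418302 0.58718608 1.0557932 ]
wrist [[373.88310308   0.         279.43313914]
 [  0.         373.88310308 209.82459403]
 [  0.           0.           1.        ]] [-0.03744545  0.          0.          0.          0.        ] [-2.27180617 -1.80819827 -0.2592121 ] [-0.64828523 -0.03706051  0.37913565]
```

View pics/scene0.png

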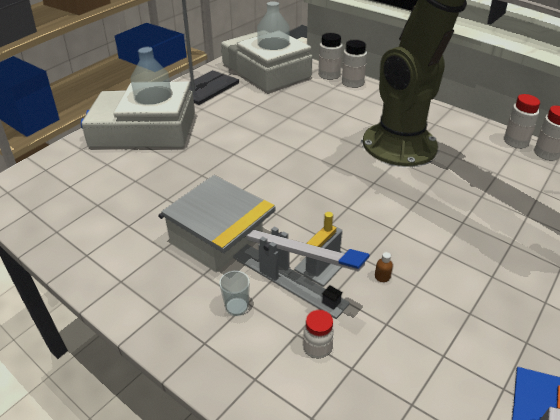

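View pics/top0.png

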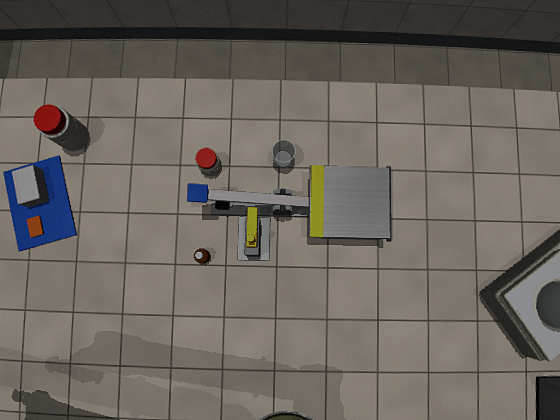

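View pics/wrist0.png

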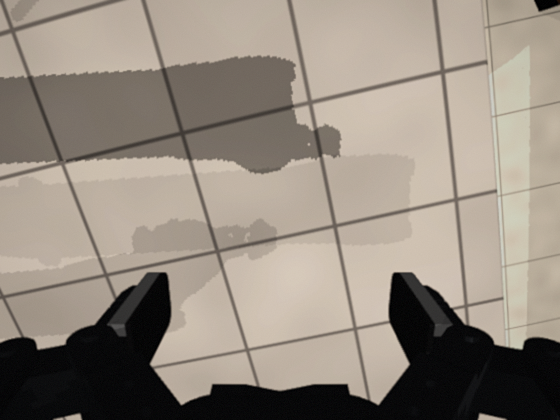

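Scene: vault right, with the lever running left to the blue pad (top ≈198,193). The knob is near (251,238), toward the robot. The jar (206,160), beaker (284,153) and vial (202,256) are close by. Next I'll measure them.

```bash
cat > h.py <<'E'
from cell import bot
import cv2, numpy as np
def cam(n):
    d=bot.get_image(n); d["R"]=cv2.Rodrigues(np.array(d["rvec"],float))[0]; return d
def ray(d,uv):
    p=cv2.undistortPoints(np.array([[uv]],float),d["mtx"],np.array(d["dist_coeffs"]))[0,0]
    v=d["R"].T@np.array([p[0],p[1],1.0]); c=-d["R"].T@np.array(d["tvec"],float).ravel()
    return c,v/np.linalg.norm(v)
def plane(d,uv,z):
    c,v=ray(d,uv); return c+v*(z-c[2])/v[2]
def tri(d1,u1,d2,u2):
    c1,v1=ray(d1,u1);c2,v2=ray(d2,u2)
    s=np.linalg.lstsq(np.c_[v1,-v2],c2-c1,rcond=None)[0]
    a,b=c1+s[0]*v1,c2+s[1]*v2
    return (a+b)/2,np.linalg.norm(a-b)
def proj(d,P):
    return cv2.projectPoints(np.array(P,float).reshape(-1,1,3),np.array(d["rvec"],float),np.array(d["tvec"],float),d["mtx"],np.array(d["dist_coeffs"]))[0][:,0]
def blobs(d,lo,hi,roi,amin=15):
    h=cv2.cvtColor(d["frame"],cv2.COLOR_RGB2HSV); m=cv2.inRange(h,np.array(lo),np.array(hi))
    r=np.zeros_like(m);x0,y0,x1,y1=roi;r[y0:y1,x0:x1]=m[y0:y1,x0:x1]
    n,l,s,c=cv2.connectedComponentsWithStats(r)
    return [(s[i].tolist(),c[i].round(1).tolist()) for i in range(1,n) if s[i,4]>=amin],r
E
python3 - <<'E'
from h import *
t=cam("top");s=cam("scene")
for nm,lo,hi in [("blue",(105,120,60),(130,255,255)),("yel",(18,130,60),(35,255,255)),("red",(0,150,80),(8,255,255)),("brown",(5,120,20),(16,255,255))]:
    print(nm,"top",blobs(t,lo,hi,(180,130,420,280))[0]); print(nm,"scene",blobs(s,lo,hi,(150,170,450,370))[0])
cv2.imwrite("pics/tz.png",cv2.resize(t["frame"][130:280,170:400,::-1],None,fx=3.4,fy=3.4,interpolation=cv2.INTER_CUBIC))
cv2.imwrite("pics/sz.png",cv2.resize(s["frame"][170:370,150:410,::-1],None,fx=3,fy=3,interpolation=cv2.INTER_CUBIC))
E
```

```text
blue top [([187, 183, 21, 19, 341], [197.0, 192.4])]
blue scene [([339, 249, 30, 20, 373], [353.6, 258.3])]
yel top [([310, 165, 14, 72, 925], [316.9, 200.2]), ([246, 207, 12, 40, 393], [251.4, 226.1])]
yel scene [([212, 200, 62, 48, 735], [242.3, 223.6]), ([307, 212, 29, 35, 421], [323.7, 231.6])]
red top [([196, 148, 20, 20, 309], [205.4, 157.4])]
red scene [([306, 310, 27, 26, 550], [319.1, 322.4])]
brown top [([194, 249, 15, 14, 107], [201.6, 255.6])]
brown scene [([375, 259, 17, 23, 295], [382.9, 270.7])]
```

View pics/tz.png

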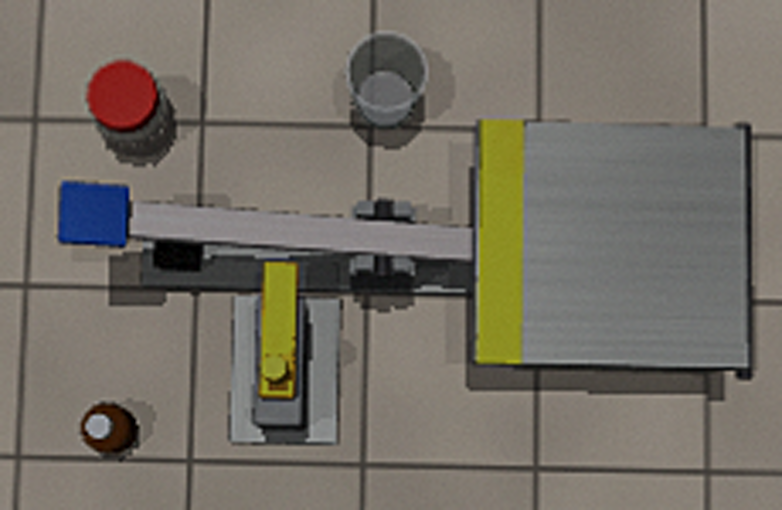

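View pics/sz.png

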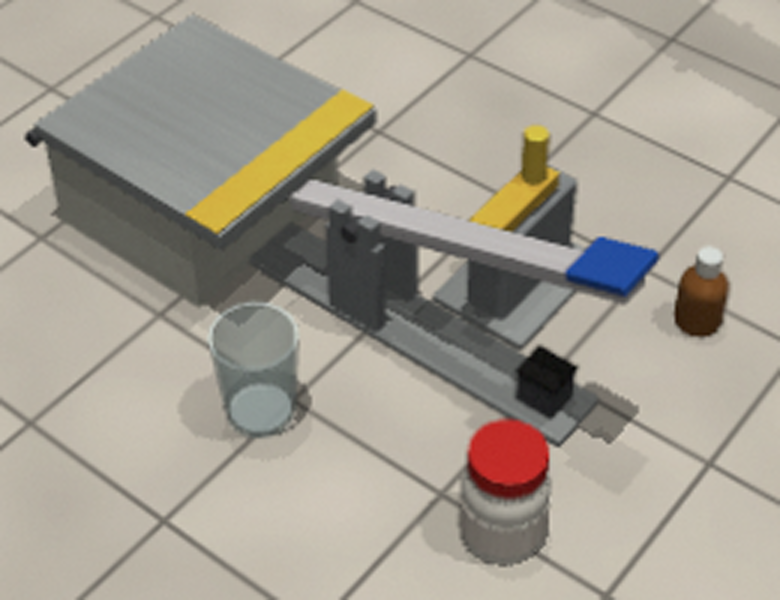

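```bash
python3 - <<'E'
from h import *
t=cam("top");s=cam("scene")
print("knob",tri(t,(251.2,237.8),s,(329,213.9)),plane(t,(251.2,237.8),.142))
print("pad",tri(t,(197.7,192.6),s,(354.3,258)),plane(t,(197.7,192.6),.168))
print("cap",plane(t,(205.8,157.7),.085),plane(s,(319.5,321),.085))
print("vialtop",plane(t,(198.7,255.3),.07),plane(s,(150+709/3,170+253/3),.07))
print("beaker rim",plane(t,(170+386/3.4,130+72/3.4),.08), plane(s,(150+254/3,170+333/3),.08))
# lid front corners (z .101 top) & lever strip
a=plane(t,(170+479/3.4,130+121/3.4),.101);b=plane(t,(170+474/3.4,130+362/3.4),.101);print("lid front",a,b,np.linalg.norm(a-b))
d=b-a; print("yaw of station x (perp)",np.degrees(np.arctan2(d[1],d[0])))
print("tower stop",plane(t,(170+178/3.4,130+254/3.4),.04))
# bar end edge midpoint (top 99.5)
print("bar corners",[plane(t,(170+x/3.4,130+y/3.4),.0995).round(4) for x,y in [(266,262),(297,263),(260,394),(295,398)]])
E
```

```text
knob (array([0.53079078, 0.09241935, 0.14164326]), np.float64(0.001963597413574251)) [0.53127578 0.09156155 0.142     ]
pad (array([0.62595801, 0.21145665, 0.16476826]), np.float64(0.00114742486653585)) [0.62564641 0.21035233 0.168     ]
cap [0.72682719 0.21045024 0.085     ] [0.72890743 0.21148266 0.085     ]
vialtop [0.49266643 0.2194758  0.07      ] [0.49268814 0.21808253 0.07      ]
beaker rim [0.74858382 0.02351769 0.08      ] [0.74789426 0.02268343 0.08      ]
lid front [ 0.70901735 -0.04172923  0.101     ] [ 0.54082973 -0.040494    0.101     ] 0.16819215115408798
yaw of station x (perp) 179.57920634990796
tower stop [0.6201947  0.17166525 0.04      ]
bar corners [array([0.6066, 0.1032, 0.0995]), array([0.6064, 0.0819, 0.0995]), array([0.5158, 0.1045, 0.0995]), array([0.5137, 0.0807, 0.0995])]
```

```bash
python3 - <<'E'
from h import *
from scipy.spatial.transform import Rotation as R
o=bot.observe();print(R.from_euler('xyz',o['tool_rot']).as_matrix().round(3))
p=np.array([.575,.0925,.231])-o['tcp_pos'];print(p/.05)
E
```

```text
[[-0.     0.225  0.974]
 [-0.     0.974 -0.225]
 [-1.    -0.     0.   ]]
[ 8.57698808e+00 -1.08148541e+01 -1.43101731e-03]
```

Call:
carry_out:
  steps:
    - [0.3,-0.4,0.2,0,0,0.3]
    - [0.6,-0.75,0.2,0,0,0.3]
    - [0.6,-0.75,0,0,0,0.3]
    - [0.6,-0.75,0,0,0,0.3]
    - [0.6,-0.75,0,0,0,0.3]
    - [0.6,-0.75,0,0,0,0.3]
    - [0.6,-0.75,0,0,0,0.3]
    - [0.6,-0.75,0,0,0,0.3]
  claw: 1
  force: 40

```text
time_s: 1.15
tcp_pos: [0.3722, 0.3492, 0.2517]
tool_rot: [1.021, 1.57, 1.005]
force: [1.1, 0.2, 0.1]
width: 0.002
```

Call:
carry_out:
  steps:
    - [0.6,-0.75,0,0,0,0.2]
    - [0.6,-0.75,0,0,0,0]
    - [0.6,-0.75,0,0,0,0]
    - [0.6,-0.75,0,0,0,0]
    - [0.6,-0.75,0,0,0,0]
    - [0.6,-0.75,0,0,0,0]
    - [0.5,-0.6,0,0,0,0]
    - [0,0,0,0,0,0]

```text
time_s: 1.95
tcp_pos: [0.5788, 0.0887, 0.2514]
tool_rot: [-1.095, 1.566, -1.105]
force: [-0.1, -0.2, 0.1]
width: 0.002
```

Call:
carry_out:
  steps:
    - [-0.05,0.08,-0.5,0,0,0]
    - [0,0,-0.7,0,0,0]
    - [0,0,-0.7,0,0,0]
    - [0,0,-0.5,0,0,0]
    - [0,0,-0.3,0,0,0]
    - [0,0,0,0,0,0]

```text
time_s: 2.55
tcp_pos: [0.572, 0.1002, 0.1143]
tool_rot: [-2.904, 1.567, -2.903]
force: [-0.1, -0.3, 0.1]
width: 0.001
```

```bash
python3 - <<'E'
from h import *
t=cam("top");s=cam("scene")
cv2.imwrite("pics/t1.png",cv2.resize(t["frame"][130:280,170:400,::-1],None,fx=3.4,fy=3.4,interpolation=cv2.INTER_CUBIC))
cv2.imwrite("pics/s1.png",cv2.resize(s["frame"][170:370,150:410,::-1],None,fx=3,fy=3,interpolation=cv2.INTER_CUBIC))
E
```

```text
(no output)
```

View pics/s1.png

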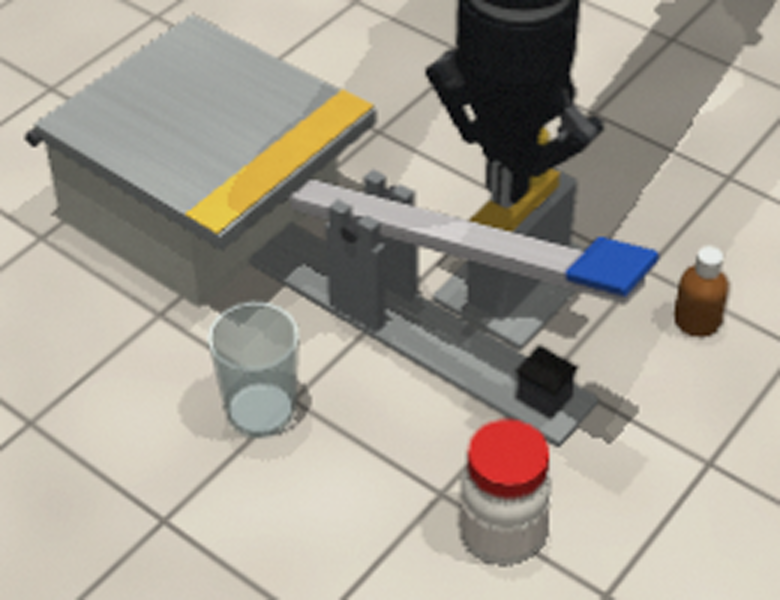

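Fingertips (≈505,190) are between the lever and the knob, above the bar. The next move centres them in y and pushes the knob toward the robot.

Call:
carry_out:
  steps:
    - [-0.1,-0.14,0,0,0,0]
    - [-0.15,0,0,0,0,0]
    - [-0.15,0,0,0,0,0]
    - [-0.15,0,0,0,0,0]
    - [-0.15,0,0,0,0,0]
    - [-0.15,0,0,0,0,0]

```text
time_s: 3.25
tcp_pos: [0.5315, 0.0928, 0.117]
tool_rot: [0.123, 1.568, 0.123]
force: [3.4, -0.8, 1.7]
width: -0.0
```

Call:
carry_out:
  steps:
    - [-0.12,0,0,0,0,0]
    - [-0.12,0,0,0,0,0]
    - [-0.1,0,0,0,0,0]
    - [-0.1,0,0,0,0,0]
    - [-0.05,0,0,0,0,0]
    - [0,0,0,0,0,0]

```text
time_s: 3.85
tcp_pos: [0.5062, 0.0931, 0.1163]
tool_rot: [2.354, 1.57, 2.354]
force: [1.7, 0.4, 1.0]
width: 0.001
```

Call:
carry_out:
  steps:
    - [-0.06,0,0,0,0,0]
    - [-0.06,0,0,0,0,0]
    - [0,0,0,0,0,0]

```text
time_s: 4.15
tcp_pos: [0.5061, 0.0931, 0.1168]
tool_rot: [0.056, 1.558, 0.056]
force: [18.1, 1.0, -11.3]
width: -0.0
```

The force jumped to 18 N with no further travel, so the slide is at its end stop. I'll back off, rise and check.

Call:
carry_out:
  steps:
    - [0.2,0,0,0,0,0]
    - [0.1,0,0.3,0,0,0]
    - [0,0,0.8,0,0,0]
    - [0,0,0.8,0,0,0]
    - [0.3,0.5,0.5,0,0,0]
    - [0.5,0.7,0,0,0,0]
    - [0.5,0.7,0,0,0,0]
    - [0,0,0,0,0,0]

```text
time_s: 4.95
tcp_pos: [0.5801, 0.1946, 0.2335]
tool_rot: [3.053, 1.566, 3.061]
force: [-0.3, 1.1, -0.1]
width: -0.001
```

```bash
python3 - <<'E'
from h import *
t=cam("top");s=cam("scene")
cv2.imwrite("pics/t2.png",cv2.resize(t["frame"][130:280,170:400,::-1],None,fx=3.4,fy=3.4,interpolation=cv2.INTER_CUBIC))
cv2.imwrite("pics/s2.png",cv2.resize(s["frame"][170:370,150:410,::-1],None,fx=3,fy=3,interpolation=cv2.INTER_CUBIC))
o=bot.observe();print(o['tcp_pos'],(np.array([.6255,.214,.2])-o['tcp_pos'])/.05,blobs(t,(18,130,60),(35,255,255),(180,130,300,290))[0])
E
```

```text
[0.57939413 0.18846634 0.234244  ] [ 0.92211744  0.51067323 -0.68487995] [([246, 226, 11, 40, 399], [250.9, 245.3])]
```

View pics/s2.png

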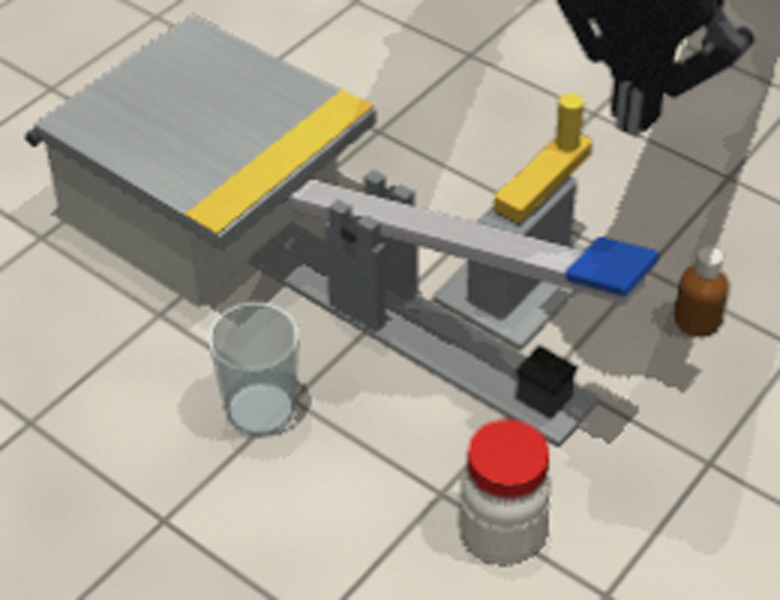

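View pics/t2.png

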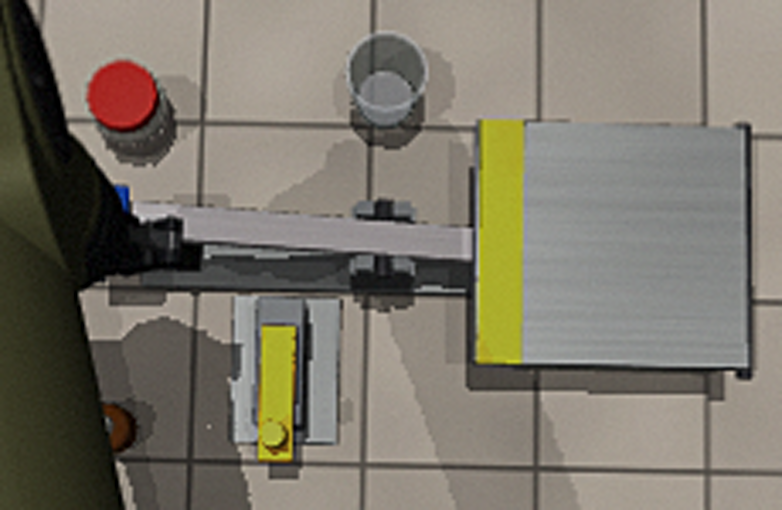

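The slide has moved out about 45 mm in the image: the knob went from (251,238) to (251,258). Its bar is clear of the lever, and the lid is still shut. Now to the pad.

Call:
carry_out:
  steps:
    - [0.5,0.2,0,0,0,0]
    - [0.42,0.2,-0.2,0,0,0]
    - [0,0,-0.3,0,0,0]
    - [0,0,0,0,0,0]

```text
time_s: 5.45
tcp_pos: [0.6245, 0.2058, 0.2081]
tool_rot: [-2.699, 1.564, -2.7]
force: [-0.7, 0.6, -0.1]
width: -0.001
```

Call:
carry_out:
  steps:
    - [0,0.06,-0.3,0,0,0]
    - [0,0,-0.3,0,0,0]
    - [0,0,-0.12,0,0,0]
    - [0,0.02,-0.12,0,0,0]
    - [0,0.02,-0.12,0,0,0]
    - [0,0.02,-0.12,0,0,0]
    - [0,0.02,-0.12,0,0,0]
    - [0,0.02,-0.12,0,0,0]

```text
time_s: 6.25
tcp_pos: [0.6271, 0.2182, 0.1469]
tool_rot: [1.07, 1.567, 1.072]
force: [-0.8, 3.1, 5.5]
width: 0.001
```

```bash
python3 - <<'E'
from h import *
s=cam("scene")
cv2.imwrite("pics/s3.png",cv2.resize(s["frame"][170:370,150:410,::-1],None,fx=3,fy=3,interpolation=cv2.INTER_CUBIC))
o=bot.observe();print(o['tcp_pos'],o['force'])
E
```

```text
[0.62678005 0.21839717 0.14576457] [-0.7720195   4.00269023  5.36722859]
```

View pics/s3.png

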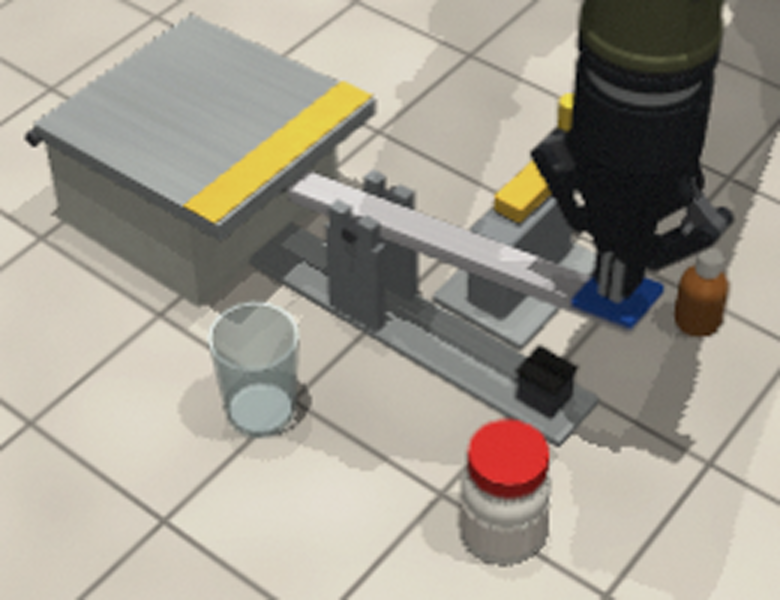

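Fingers sit on the pad (≈620,290 in the crop) and the lever is turning. I'll continue pressing.

Call:
carry_out:
  steps:
    - [0,0.01,-0.12,0,0,0]
    - [0,0.01,-0.12,0,0,0]
    - [0,0.01,-0.12,0,0,0]
    - [0,0.01,-0.12,0,0,0]
    - [0,0,-0.12,0,0,0]
    - [0,0,-0.12,0,0,0]
    - [0,0,-0.12,0,0,0]
    - [0,0,-0.12,0,0,0]

```text
time_s: 7.1
tcp_pos: [0.628, 0.2214, 0.0995]
tool_rot: [0.883, 1.564, 0.885]
force: [-0.7, 5.3, 6.0]
width: 0.001
```

Call:
carry_out:
  steps:
    - [0,0,-0.12,0,0,0]
    - [0,0,-0.12,0,0,0]
    - [0,0,-0.12,0,0,0]
    - [0,0,-0.12,0,0,0]
    - [0,0,-0.1,0,0,0]
    - [0,0,-0.1,0,0,0]
    - [0,0,0,0,0,0]

```text
time_s: 7.8
tcp_pos: [0.6276, 0.2191, 0.0642]
tool_rot: [0.647, 1.568, 0.648]
force: [0.2, 2.8, 3.2]
width: -0.0
```

Call:
carry_out:
  steps:
    - [0,0,-0.06,0,0,0]
    - [0,0,-0.06,0,0,0]
    - [0,0,-0.06,0,0,0]
    - [0,0,0,0,0,0]

```text
time_s: 8.2
tcp_pos: [0.6278, 0.2178, 0.0561]
tool_rot: [0.29, 1.568, 0.29]
force: [-1.5, 1.0, 7.1]
width: 0.002
```

Call:
carry_out:
  steps:
    - [0,0,-0.06,0,0,0]
    - [0,0,-0.04,0,0,0]
    - [0,0,0,0,0,0]
    - [0,0,0,0,0,0]

```text
time_s: 8.6
tcp_pos: [0.6282, 0.2178, 0.0552]
tool_rot: [0.616, 1.568, 0.615]
force: [-9.2, -1.7, 27.0]
width: 0.0
```

```bash
python3 - <<'E'
from h import *
s=cam("scene");t=cam("top")
cv2.imwrite("pics/s4.png",cv2.resize(s["frame"][170:370,150:410,::-1],None,fx=3,fy=3,interpolation=cv2.INTER_CUBIC))
cv2.imwrite("pics/t4.png",cv2.resize(t["frame"][130:280,170:400,::-1],None,fx=3.4,fy=3.4,interpolation=cv2.INTER_CUBIC))
for i in range(3):
    o=bot.observe();print(o['tcp_pos'],o['force'],o['dq'].round(3)); cam("wrist")
E
```

```text
[0.62818086 0.21781853 0.05523109] [-9.65705613 -2.30903055 27.7660049 ] [ 0.001  0.001  0.002  0.001  0.001 -0.001  0.001]
[0.62817573 0.21781619 0.05524314] [-8.14350057 -2.00369674 27.20897997] [-0.001  0.001 -0.001 -0.    -0.001  0.001  0.   ]
[0.62816352 0.21780161 0.05521398] [-8.95862646 -3.23212124 26.95009536] [ 0.     0.002 -0.    -0.     0.001  0.     0.001]
```

View pics/s4.png

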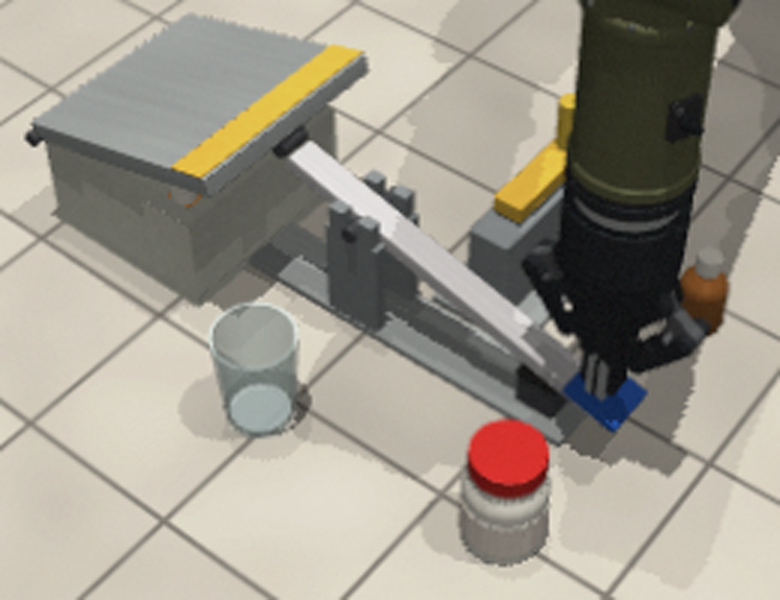

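View pics/t4.png

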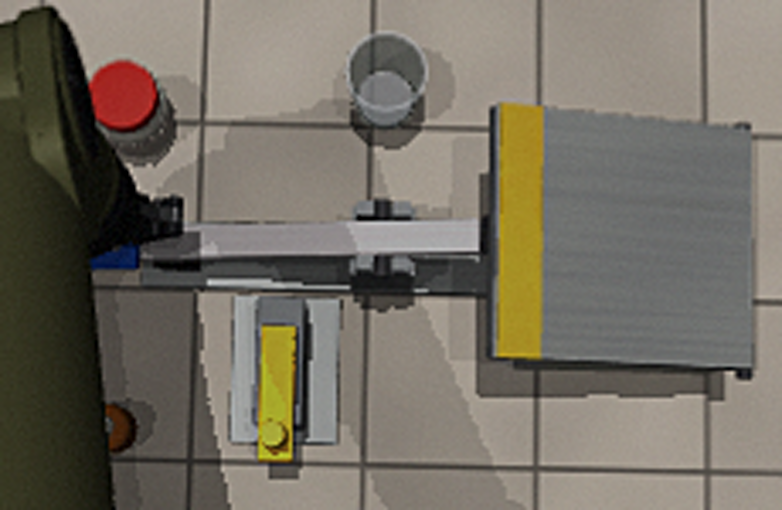

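The lever lies on its stop, the pin is seated in the fork and the lid is up. The bystanders haven't moved. The push is 27 N with some side load, so I'll ease it slightly.

Call:
carry_out:
  steps:
    - [-0.03,0,0.03,0,0,0]
    - [0,0,0,0,0,0]
    - [0,0,0,0,0,0]
    - [0,0,0,0,0,0]
    - [0,0,0,0,0,0]

```text
time_s: 9.35
tcp_pos: [0.6279, 0.2178, 0.0555]
tool_rot: [0.312, 1.565, 0.311]
force: [-3.0, -0.3, 18.6]
width: -0.0
```

```bash
python3 - <<'E'
from h import *
t=cam("top");s=cam("scene");o=bot.observe();print(o['time_s'],o['tcp_pos'],o['force'],o['dq'].round(3))
print("knob",plane(t,(170+274/3.4,130+434/3.4),.142))
# lid front top edge right/left corners: z unknown -> triangulate (jar-side and robot-side front top corners)
for a,b in [((170+500/3.4,130+102/3.4),(150+174/3,170+172/3)),((170+497/3.4,130+357/3.4),(150+330/3,170+47/3))]:
    print("lid corner",tri(t,a,s,b))
E
```

```text
9.45 [0.62790428 0.21782401 0.05552671] [-2.48141579  0.26215263 18.89081043] [ 0.     0.002  0.002 -0.001  0.     0.002  0.   ]
knob [0.48731495 0.09161046 0.142     ]
lid corner (array([ 0.71541611, -0.05903836,  0.15089579]), np.float64(0.017902769948641328))
lid corner (array([ 0.547091  , -0.0616674 ,  0.14958099]), np.float64(0.023814811900314224))
```

I picked the stripe's rear edge in the scene view, so the rays missed each other by about 20 mm. I'll redo it with the front corners.

```bash
python3 - <<'E'
from h import *
t=cam("top");s=cam("scene")
for a,b in [((170+500/3.4,130+102/3.4),(150+207/3,170+182/3)),((170+497/3.4,130+357/3.4),(150+366/3,170+58/3))]:
    P,g=tri(t,a,s,b); print("lid corner",P,g, "angle~",np.arcsin((P[2]-.101)/.19))
print(bot.observe()['force'])
E
```

```text
lid corner [ 0.70967018 -0.05051059  0.1452715 ] 0.00463659065116997 angle~ 0.2351695732182487
lid corner [ 0.53992651 -0.05132886  0.14202677] 0.003013169254098266 angle~ 0.21764456758822542
[-3.15273466 -1.18505353 18.26923924]
```

```bash
python3 - <<'E'
from cell import bot
print(bot.job_done()); o=bot.observe(); print(o['time_s'],o['tcp_pos'],o['force'])
E
```

```text
the job is handed in; nothing more can be done
None
the job is handed in; nothing more can be done
```

The vault is open, and I handed the job in with the closed fingertips still pressing the pad down. The hand-in gives no verdict.

I pushed the lock knob outwards until the force jumped to 18 N at the end stop. I then pressed the pad down its arc onto the rubber stop and eased the push from 27 N to about 18 N.

**Last checks, at about 9.5 s:**
- **Lock:** the knob is at x ≈ 0.487 m, which puts the slide about 49–50 mm out.
- **Lever and pad:** the fingertip is at rest at z ≈ 0.0555 m. The lever lies on its stop and the pin looks seated in its fork.
- **Bystanders:** the jar and beaker, and what is visible of the vial, show no movement in the pictures. The arm partly hides the vial.
- **Lid:** the two front corners gave opening angles of about 0.22 and 0.235 rad, lower than the 0.25 rad expected at the stop. That rough estimate ignores the lid's thickness, and its rays missed each other by 3–5 mm. An earlier check on the pad also read about 3 mm low, so I took the result as consistent with fully open. The lower reading is only just above the 0.21 rad limit. A first try gave rays that missed by about 20 mm because I had picked the wrong edge, so I discarded it.

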